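Return a reagent bottle to its place in a tight rack row

TASK

A blue-capped reagent bottle has been left out on the bench: put it back in the metal bottle rack, right beside the other blue-capped bottle. The bottles there stand close together with the free room at the ends of the rack, so ease them apart along the row, without lifting any of them out, until there is room, then slide the stray one down into the gap until it stands upright and fully home on the rack floor. Be gentle with the row and the rack, no shoving or forcing, and leave everything else on the bench where it is.

Things in the scene. Friction and masses are not known exactly. Their poses are not given: they have to be found in the camera images.
- stray_mid (a point): the stray bottle, standing loose on the bench: white, rectangular, blue screw cap and label band, 56 mm deep (x axis), 44 mm thick (y), 100 mm tall, 0.12 to 0.2 kg; flat faces up to 72 mm above its underside, flat shoulder at 78, cap 30 mm across from 81 to 100; point at its centre, 50 mm above its underside, z up
- twin_mid (a point): reagent bottle with a blue screw cap and label band, in the rack; the stray one belongs right beside it, on either side; it may be any of the four, an end one too, same shape, size and axes as the stray one; point at its centre, 50 mm above its underside, z up. All bottles: underside edges bevelled 1 mm, shoulder edges 1.2 mm, so one let down 2 to 3 mm off a gap slides in
- red_mid (a point): reagent bottle with a red screw cap and label band, one of the four in the rack, which stand in any order, same shape, size and axes as the stray one; point at its centre, 50 mm above its underside, z up
- yellow_mid (a point): reagent bottle with a yellow screw cap and label band, one of the four in the rack, same shape, size and axes as the stray one; point at its centre, 50 mm above its underside, z up. Row bottles can be gripped on their 56 mm sides above the rails, or by the caps, and slid along; they stay where they are left
- green_mid (a point): reagent bottle with a green screw cap and label band, one of the four in the rack, same shape, size and axes as the stray one; point at its centre, 50 mm above its underside, z up. In the rack, thickness (y) lies along the row, depth (x) across it; gaps between them are 0 to 4 mm at first, and the four stand in the middle of the tray, with all the free room at the two ends
- tray: white enamel tray, 200 mm (x) by 310 mm (y), black rim 20 mm high, fixed to the bench; origin at the centre of its underside, z up. An aluminium bottle rack stands in it and counts as part of it: an open-bottomed trough along the tray's y axis, with side rails (4 mm thick) 22 mm high and end plates (4 mm) 60 mm high, measured from the mat
- mat: dark rubber mat, 130 x 290 x 3 mm, lying in the tray; the bottles in the rack stand on it and it is the rack's floor, its top 6 mm above the bench; origin at the centre of its underside
- trough (a point): point over the tray's centre on the mat's top. The rack's inside is 64 mm across (x, centred here) and 224 mm long (y): five bottles and 4 mm to spare. Along y the rack stands up to 18 mm off this point either way, which is not reported: where the row closes up on an end plate must be felt (sliding bottles along takes 1 to 8 N, then the force rises steeply)
- white_mid (a point): reagent bottle with a white screw cap and label band, stands loose on the bench, to be left alone, same shape, size and axes as the stray one; point at its centre, 50 mm above its underside, z up
- black_mid (a point): reagent bottle with a black screw cap and label band, stands loose on the bench, to be left alone, same shape, size and axes as the stray one; point at its centre, 50 mm above its underside, z up
- tip_box: blue box of pipette tips, 124 x 87 x 74 mm; origin at the centre of its underside; to be left alone
- plate: flat white well plate, 128 x 86 x 15 mm; origin at the centre of its underside; to be left alone
- wash: clear wash bottle with a white bent spout, 68 mm across, 190 mm tall; origin at the centre of its underside; to be left alone
Things that resemble listed ones, but are neither listed nor needed, are in the scene too. Leave any purple or turquoise look-alike of the part that bears stray_mid alone. Leave any pink look-alike of the part that bears yellow_mid alone.

How it is judged:
By the outcome, as a careful person would: the job done as asked, in the order asked, and still so for the second after the job is handed in, with the robot touching nothing.
It also fails if it takes over 64 s, if anything falls off the work surface, if the arm or the gripper's body presses on something with over 40 N, if the wrist force passes 120 N, or if a joint passes its speed limit or range.

ROBOT

A 6-joint arm with a two-finger parallel gripper is mounted at the origin on the work surface. World frame = base frame: x ahead of the robot, y to its left, z up, the work surface at z = 0. Lengths are in mm, angles in rad, forces in N, time in s.
With the tool pointing down it reaches from about 225 to 725 mm from the base axis. Payload 3.1 kg.
Tool frame: the origin (TCP) lies where the fingers leave the gripper's body, on its centre line; the fingertips stand 73 mm ahead of it and the grasp point (between the pads) lies 54 mm ahead of it; z points along the fingers, y is the direction in which the jaws open and shut (so a half turn about z gives the same grasp; the last joint's range is limited). The gripper opens to 85 mm and grips with 20 to 120 N. Pads are 22 mm wide; open, the fingers measure 114 mm over their backs; the gripper's body (76 mm by 85 mm) begins 54 mm behind the grasp point. The pads swing forward as they close: fully open they stand 13 mm farther back than shut.
Start: joints at [-1.279, 0.048, 0.099, 1.622, 0, 1.443], TCP at [213.963, -479.414, 303.912] pointing down, gripper open.
Joint ranges: [-2.91, 2.91], [-0.99, 1.94], [-1.21, 1.42], [-2.12, 2.29], [-1.49, 1.47], [-3.14, 3.14]. Speed limits (rad/s): [2.79, 2.79, 3.14, 3.14, 3.14, 3.14].

INTERFACE

Orientations are given as a rotation vector (axis times angle).
In Python, from plant import env gives the robot as it stands.
- The arm moves only by the shell command python3 -m creep 'ROWS'. ROWS is JSON, a list of rows, each a list of 7 numbers: the turn, a rotation vector about the tool's x, y, z in units of 5 degrees (1.0 is 5 degrees), then the shift along the tool's x, y, z in units of 60 mm (1.0 is 60 mm), then the closure, from -1 (fully open) to 1 (shut). In form: [[rx, ry, rz, x, y, z, claw], ...]. A call has 1 to 5 rows; each row is the pose to reach, as a shift and turn from the pose measured when the call began, along the tool's axes at that moment; what a row does not reach only later rows make up. A row lasts 1/8 s, in which the tool goes at most 62.5 mm and 10.7 degrees, less where a joint would pass 70% of its speed; a pose out of reach is approached as far as the arm can. A call with a gripper value outside its range is refused whole. The fingers move at their own pace and stop on an object; the grip force is fixed at half the most. Time passes only in rows, so rows that repeat a pose let the fingers close. It gives the time, the measured TCP pose, the force and the opening at its end, in the units of the state.
- env.observe(): the state, without advancing time (a new reading comes with each control period).
- env.get_image(name): name is "scene" or "top"; returns a dict with "pixels" (420x560x3 uint8, blue, green, red), "mtx" (3x3 intrinsics, pixels), "extrinsics" (4x4, takes a point from world to camera coordinates). Camera axes: x right, y up, looking along -z (the intrinsics and any distortion apply to the point x, -y, -z); pixel columns grow to the right and rows downward; lengths in mm; the calibration is good to about 2 mm. A picture is of the moment at which its call begins. There is no depth.
- env.job_done(): hands the job in, once; it reports no verdict.
The state is a dict: "clock": time; "joints": joint angles; "joint_velocities": joint speeds; "effort": joint torques, N m; "tcp_pos": TCP position; "eef_rot": TCP orientation; "force": force on the tool from outside, world axes, zero at the start; "moment": the same for the moment, N m; "opening": finger opening in mm.
Only numpy, scipy, OpenCV 4.12 (cv2) and the standard library are available. Lean on these libraries where they do the work, as an engineer would, in place of code of your own. Each camera call takes 0.05 s, during which the arm holds its last target. There are 200 camera calls.

## Working session

There is one attempt and no reset: what is moved stays moved. The work goes in short steps, Python scripts to look and compute and a shell command to move; the robot and the scene stay as the last step left them, time stands still between calls to the robot, and variables do not carry over. Pictures are saved under pics/ and viewed, about 8 in all and at most 12, crops included, and the job is handed in when it is done.

```bash
ls; mkdir -p pics
python3 - <<'E'
from plant import env
import cv2,numpy as np
o=env.observe();print({k:np.round(v,3).tolist() for k,v in o.items()})
for n in("scene","top"):
    d=env.get_image(n);cv2.imwrite(f"pics/{n}0.png",d["pixels"]);print(n,d["mtx"].tolist(),np.round(d["extrinsics"],4).tolist(),[k for k in d])
E
```

```text
pics
{'clock': 0.0, 'joints': [-1.279, 0.049, 0.098, 1.622, -0.0, 1.443], 'joint_velocities': [-0.0, 0.0, 0.0, -0.0, -0.0, 0.0], 'effort': [-0.0, -33.879, 32.001, 0.02, -0.0, -0.0], 'tcp_pos': [213.812, -478.981, 302.69], 'eef_rot': [-3.07, -0.654, 0.0], 'force': [-0.349, -0.199, -0.284], 'moment': [0.024, 0.06, -0.039], 'opening': 85.501}
scene [[381.91231725705467, 0.0, 281.00711250327555], [0.0, 381.91231725705467, 203.94993781561905], [0.0, 0.0, 1.0]] [[-0.8709, 0.4914, 0.0082, 549.1099], [-0.4028, -0.7234, 0.5607, 185.7383], [0.2815, 0.485, 0.828, -1239.2128], [0.0, 0.0, 0.0, 1.0]] ['pixels', 'mtx', 'extrinsics']
top [[448.41521243670087, 0.0, 278.4967554794646], [0.0, 448.41521243670087, 205.23269803042578], [0.0, 0.0, 1.0]] [[0.0645, -0.9979, -0.0003, -36.8514], [0.9733, 0.0628, 0.2208, -619.9717], [-0.2204, -0.0146, 0.9753, -1008.852], [0.0, 0.0, 0.0, 1.0]] ['pixels', 'mtx', 'extrinsics']
```

View pics/scene0.png

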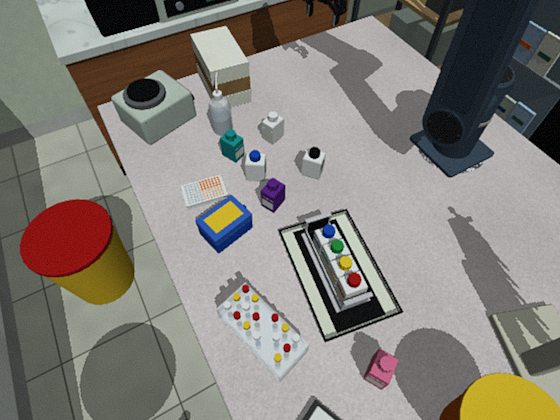

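View pics/top0.png

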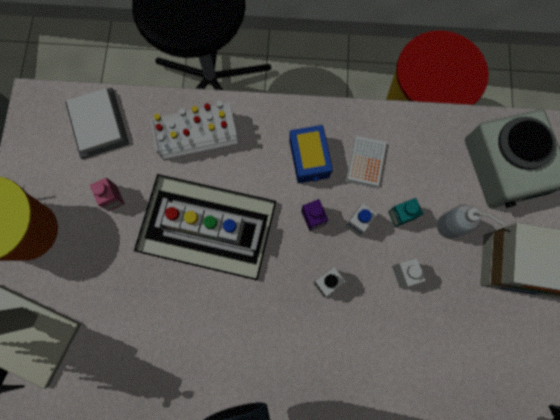

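The scene view shows the rack row blue (328,231), green (337,246), yellow (346,262) and red (354,280). In the top view these are blue (231,226), green (210,221), yellow (191,217) and red (171,213).

Candidates for the stray, by top pixel:
- **Blue cap on a white bottle (364,216):** fits the description.
- **Purple (315,214):** look-alike, to be left alone.
- **Turquoise (408,211):** look-alike, to be left alone.
- **Black cap (331,281) and white cap (414,271):** to be left alone.
- **Twin (231,226):** already in the rack.

I choose the bottle at (364,216). Next is a close crop to check it.

```bash
cat > h.py <<'E'
import numpy as np, cv2
def grab(n):
    from plant import env
    return env.get_image(n)
def ray(d,u,v):
    K,E=d["mtx"],d["extrinsics"];R,t=E[:3,:3],E[:3,3]
    c=np.linalg.inv(K)@[u,v,1.];c=np.array([c[0],-c[1],-c[2]])
    return -R.T@t, R.T@c/np.linalg.norm(c)
def onz(d,u,v,z):
    o,r=ray(d,u,v);return o+r*(z-o[2])/r[2]
def tri(d1,p1,d2,p2):
    A=np.zeros((3,3));b=np.zeros(3);L=[]
    for d,p in((d1,p1),(d2,p2)):
        o,r=ray(d,*p);M=np.eye(3)-np.outer(r,r);A+=M;b+=M@o;L.append((o,r))
    X=np.linalg.solve(A,b);return X,[round(float(np.linalg.norm(np.cross(X-o,r))),1) for o,r in L]
def proj(d,X):
    E=d["extrinsics"];c=E[:3,:3]@np.array(X,float)+E[:3,3];p=d["mtx"]@[c[0],-c[1],-c[2]];return p[:2]/p[2]
H={"blue":(105,128,120,60),"red":(174,6,120,60),"yellow":(20,33,120,80),"green":(50,80,90,40)}
def blobs(d,c,roi=None,amin=20):
    hsv=cv2.cvtColor(d["pixels"],cv2.COLOR_BGR2HSV);lo,hi,s,v=H[c]
    h=hsv[...,0];m=((h>=lo)&(h<=hi)) if lo<=hi else ((h>=lo)|(h<=hi))
    m=(m&(hsv[...,1]>s)&(hsv[...,2]>v)).astype(np.uint8)
    n,_,st,ce=cv2.connectedComponentsWithStats(m)
    return [(ce[i].round(1).tolist(),st[i].tolist()) for i in range(1,n) if st[i][4]>=amin]
E
python3 - <<'E'
from h import *
T,S=grab("top"),grab("scene")
for c in H:
    for n,d in(("top",T),("scene",S)):print(c,n,[b for b in blobs(d,c) if b[1][4]<400])
def crop(d,x,y,w,h,k):return cv2.resize(d["pixels"][y:y+h,x:x+w],None,fx=k,fy=k,interpolation=cv2.INTER_CUBIC)
a=crop(T,130,165,150,120,2.6);b=crop(T,330,185,60,48,6.5);c=crop(S,270,200,150,120,2.6);e=crop(S,225,140,60,48,6.5)
cv2.imwrite("pics/c1.png",np.vstack([np.hstack([a,b]),np.hstack([c,e])])[:600,:800])
E
```

```text
blue top [([364.4, 215.6], [358, 210, 14, 12, 127]), ([228.9, 225.2], [223, 220, 13, 12, 123])]
blue scene [([254.5, 155.7], [250, 150, 10, 12, 97]), ([328.2, 230.8], [323, 224, 12, 14, 138])]
red top [([206.9, 106.0], [205, 104, 5, 6, 23]), ([196.3, 118.9], [194, 117, 6, 5, 22]), ([223.4, 123.7], [221, 121, 6, 6, 25]), ([158.3, 126.2], [156, 124, 6, 6, 25]), ([185.7, 131.5], [184, 129, 5, 6, 22]), ([170.7, 212.8], [165, 207, 13, 13, 116])]
red scene [([353.9, 279.6], [347, 273, 14, 15, 154]), ([245.1, 288.3], [242, 285, 7, 8, 43]), ([236.3, 314.8], [233, 311, 7, 9, 44]), ([255.5, 316.1], [253, 313, 6, 8, 39]), ([274.5, 317.2], [272, 314, 6, 8, 40]), ([286.5, 347.5], [284, 344, 6, 8, 44])]
yellow top [([194.3, 108.6], [192, 106, 6, 6, 29]), ([221.3, 113.6], [219, 111, 6, 6, 29]), ([156.5, 116.2], [154, 114, 6, 6, 28]), ([210.9, 126.3], [209, 124, 5, 6, 26]), ([173.1, 134.1], [171, 132, 6, 6, 25]), ([189.8, 216.7], [184, 211, 13, 13, 127])]
yellow scene [([344.8, 262.8], [339, 256, 13, 15, 150]), ([236.1, 296.5], [233, 293, 7, 8, 44]), ([254.6, 297.6], [252, 294, 6, 8, 42]), ([246.2, 325.0], [243, 321, 7, 9, 47]), ([284.9, 327.2], [282, 324, 7, 8, 47]), ([277.2, 357.4], [274, 354, 7, 8, 48])]
green top [([209.7, 221.8], [203, 216, 14, 13, 136])]
green scene [([336.7, 246.1], [331, 239, 13, 15, 142])]
```

View pics/c1.png

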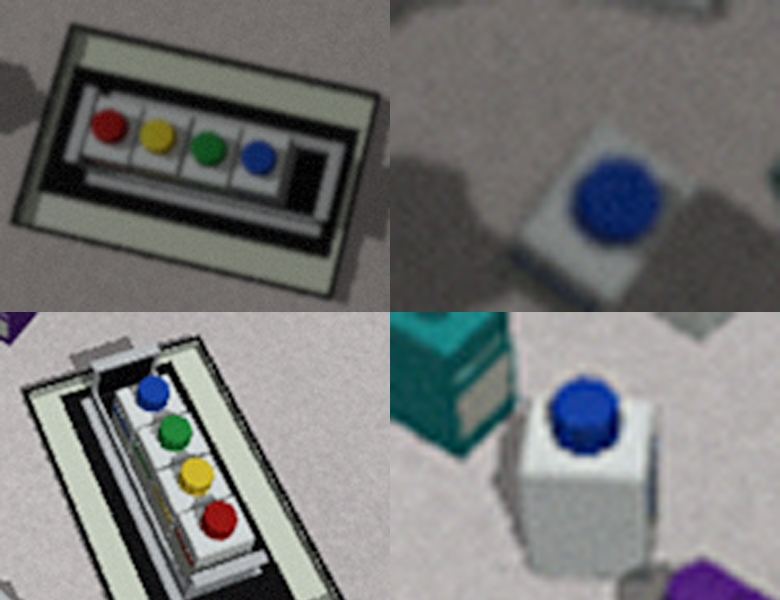

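```bash
cat > m.py <<'E'
from h import *
def caps(T,S):
    P={}
    for c in H:
        bt=[b for b in blobs(T,c,amin=80) if 150<b[0][0]<400 and b[1][4]<400]; bs=[b for b in blobs(S,c,amin=80) if b[1][4]<400]
        for b in bt:
            r=[tri(T,b[0],S,s[0]) for s in bs]; i=int(np.argmin([max(q[1]) for q in r]));P[c+str(int(b[0][0]))]=r[i]
    return P
E
python3 - <<'E'
from m import *
T,S=grab("top"),grab("scene")
P=caps(T,S)
for k,v in P.items():print(k,v[0].round(1),v[1])
r=P[[k for k in P if k[:3]=="red"][0]][0];b=[v[0] for k,v in P.items() if k[:4]=="blue"];tw=max(b,key=lambda q:q[1])
d=r-tw;print("row dir yaw of +y axis",np.degrees(np.arctan2(-d[0],d[1])),np.linalg.norm(d))
st=min(b,key=lambda q:q[1])
for n,D,th in(("scene",S,195),("top",T,120)):
    g=cv2.cvtColor(D["pixels"],cv2.COLOR_BGR2GRAY);p=proj(D,[st[0],st[1],78]).round().astype(int)
    print(n,p);x0,y0=p-18
    print(g[y0:y0+40:2,x0:x0+40:2])
E
```

```text
blue364 [ 604.7 -200.1   90.6] [0.4, 0.4]
blue228 [560.2 113.5  99.3] [0.9, 0.9]
red170 [580.5 250.7 100.9] [1.4, 1.4]
yellow189 [574.3 205.5 100.4] [1.1, 1.1]
green209 [565.7 159.   98.5] [0.8, 0.8]
row dir yaw of +y axis -8.384692418120846 138.6339781372794
scene [255 159]
[[106  81  53 140 181 179 179 181 179 174 178 178 176 178 175 137 112 119
  129 122]
 [ 70  53  63 127 179 179 180 178 172 175 182 182 178 173 177 179 161 120
  132 183]
 [ 55  64  72  95 193 179 179 185 180 176 173 181 182 180 180 179 181 183
  176 182]
 [ 68  70  96 118 190 180 183 177 180 181 183 176 176 178 174 182 178 179
  181 176]
 [ 78  93 130  93 192 177 182 191 173 159 182 191 181 182 180 180 180 174
  179 176]
 [ 94 129 127  95 187 177 179 117  43  59  54 172 188 176 172 175 180 177
  183 184]
 [129 127 125  57 144 198 142  54  57  60  62  70 203 191 177 177 180 173
  181 180]
 [124 123  64  66 133 219  89  55  69  61  65  35 208 213 174 185 175 181
  175 178]
 [118  49 116 115 116 219 143  33  54  50  54  14 196 215 163 178 186 186
  175 179]
 [ 57 113 158 108 140 212 188  23  35  40  31  35 219 214 1
[... 1891 characters left out ...]
  72  66
   58  69]
 [ 64  53  59  93 121 128 128 119  94  83  82  80  73  58  64  70  63  65
   64  69]
 [ 55  45  40  56  73 108 126 131 127 125 127  95  65  59  63  68  65  66
   64  65]
 [ 55  53  52  46  43  66  95 127 123 129 118  78  69  62  65  67  69  69
   63  67]
 [ 63  71  61  54  50  45  57  85 113 123  86  66  73  63  64  66  68  65
   64  69]
 [ 87  99  99  78  60  49  45  48  71  85  66  64  68  66  65  65  62  71
   69  67]
 [106 101 106 103  89  59  48  47  53  66  64  65  64  65  71  67  67  65
   65  63]
 [104 105 106 104 107  89  76  60  63  62  60  64  66  64  64  63  67  66
   65  65]
 [110 108 105 105 104 107 101  91  85  77  67  70  69  63  64  67  62  66
   69  72]]
```

Run:
```python
from m import *
S=grab("scene");T=grab("top")
def shoulder(D,th,ctr,z,blue=True):
    im=cv2.resize(D["pixels"],None,fx=4,fy=4,interpolation=cv2.INTER_CUBIC);im=cv2.GaussianBlur(im,(0,0),2.5)
    g=cv2.cvtColor(im,cv2.COLOR_BGR2GRAY);p=(proj(D,ctr)*4).astype(int);m=np.zeros_like(g)
    cv2.circle(m,tuple(int(v) for v in p),72,255,-1);m=((g>th)&(m>0)).astype(np.uint8)
    n,l,st,_=cv2.connectedComponentsWithStats(m);i=1+int(np.argmax(st[1:,4]))
    ys,xs=np.nonzero(l==i);W=np.array([onz(D,(x-1.5)/4,(y-1.5)/4,z)[:2] for x,y in zip(xs[::3],ys[::3])],np.float32)
    return cv2.minAreaRect(W),cv2.boxPoints(cv2.minAreaRect(W)).round(1).tolist(),st[i][4]
for th in(193,196,199):print(th,shoulder(S,th,[604.7,-200,78],78))
# top: front-left edges
for th in(114,117):print(th,shoulder(T,th,[604.7,-200,78],78))
# predicted projections for check of cap top ellipse
for c,z in(((604.7,-200.1),100),):print(proj(T,[*c,z]),proj(S,[*c,z]))
# cap top circle in the upper part of blob: sides darker
```

```text
193 (((604.0527954101562, -200.70872497558594), (43.84941101074219, 50.87245559692383), 56.008338928222656), [[570.7000122070312, -204.6999969482422], [612.9000244140625, -233.10000610351562], [637.4000244140625, -196.8000030517578], [595.2000122070312, -168.3000030517578]], np.int32(1399))
196 (((604.3529052734375, -200.53366088867188), (42.030555725097656, 50.53573989868164), 56.84348678588867), [[571.7000122070312, -204.3000030517578], [614.0, -231.89999389648438], [637.0, -196.8000030517578], [594.7000122070312, -169.10000610351562]], np.int32(1290))
199 (((604.1404418945312, -200.54342651367188), (41.39021301269531, 49.854801177978516), 57.158302307128906), [[572.0, -204.39999389648438], [613.9000244140625, -231.39999389648438], [636.2999877929688, -196.6999969482422], [594.4000244140625, -169.60000610351562]], np.int32(1166))
114 (((590.2198486328125, -187.78848266601562), (42.03450393676758, 21.432601928710938), 42.388973236083984), [[567.5, -194.0], [581.9000244140625, -209.89999389648438], [613.0, -181.5], [598.5, -165.6999969482422]], np.int32(1366))
117 (((589.7477416992188, -188.3504180908203), (39.997772216796875, 18.4128475189209), 44.204837799072266), [[569.0, -195.6999969482422], [581.7999877929688, -208.89999389648438], [610.5, -181.0], [597.7000122070312, -167.8000030517578]], np.int32(1196))
[365.36706703 214.66656811] [254.55414863 153.5446675 ]
```

```bash
cat >> m.py <<'E'
from scipy.spatial.transform import Rotation as Rn
def go(p,yaw,show=True):
    """rows units to reach TCP p with tool y at world yaw (deg), pointing down"""
    from plant import env
    o=env.observe();R=Rn.from_rotvec(o["eef_rot"]);y=np.radians(yaw)
    Y=np.array([np.cos(y),np.sin(y),0]);Z=np.array([0,0,-1.]);X=np.cross(Y,Z)
    q=R.inv()*Rn.from_matrix(np.c_[X,Y,Z]);s=R.inv().apply(np.array(p)-o["tcp_pos"])/60
    r=q.as_rotvec(degrees=True)/5;print("rows",r.round(2),s.round(3),"clock",round(o["clock"],2))
def st():
    from plant import env
    o=env.observe();Y=Rn.from_rotvec(o["eef_rot"]).as_matrix()
    print(round(o["clock"],2),"tcp",np.round(o["tcp_pos"],1),"yawY",np.degrees(np.arctan2(Y[1,1],Y[0,1])).round(2),"tilt",np.round(Y[:2,2],4),"F",np.round(o["force"],1),"op",round(o["opening"],1))
E
python3 - <<'E'
from m import *
T=grab("top")
q=np.array([(72,25),(378,95),(330,297),(14,222)])/2.6+[130,165]
W=np.array([onz(T,*p,20)[:2] for p in q]);print(W.round(1),W.mean(0))
for a,b in((1,0),(2,3)):d=W[b]-W[a];print("yaw",np.degrees(np.arctan2(-d[0],d[1])),np.linalg.norm(d))
for a,b in((3,0),(2,1)):d=W[b]-W[a];print("yaw",np.degrees(np.arctan2(d[1],d[0])),np.linalg.norm(d))
go([560,113,250],-8.5);st()
E
```

```text
[[692.4 317.3]
 [641.2  12.4]
 [445.1  44.3]
 [495.8 348.1]] [568.63386903 180.52194863]
yaw -9.525760269237919 309.23603623727377
yaw -9.473356009653326 307.9931853604779
yaw -8.886323529180626 198.9894262171389
yaw -9.243818242265988 198.69774097073358
rows [ -0.    -0.   -11.49] [ 9.291 -6.665  0.899] clock 0.45
0.45 tcp [ 213.9 -479.4  303.8] yawY -65.95 tilt [-0.      0.0002] F [-0.3 -0.4  0.3] op 85.1
```

```bash
python3 -m creep '[[0,0,-11.4,9.29,-6.66,0.9,-0.6],[0,0,-11.4,9.29,-6.66,0.9,-0.6],[0,0,-11.4,9.29,-6.66,0.9,-0.6],[0,0,-11.4,9.29,-6.66,0.9,-0.6],[0,0,-11.4,9.29,-6.66,0.9,-0.6]]'; python3 -c "
from m import *
go([560,113,250],-9.3);st()"
```

```text
clock: 1.08
tcp_pos: [371.9, -208.8, 279.5]
eef_rot: [2.439, 1.978, 0.001]
force: [0.3, -0.5, -0.1]
opening: 68.4
rows [ 0.01  0.   -0.52] [5.895 1.96  0.492] clock 1.07
1.07 tcp [ 371.9 -208.8  279.5] yawY -11.91 tilt [ 0.0012 -0.0006] F [ 0.3 -0.5 -0.1] op 68.4
```

```bash
python3 -m creep '[[0,0,-0.5,5.9,1.96,0.49,-0.8],[0,0,-0.5,5.9,1.96,0.49,-0.8],[0,0,-0.5,5.9,1.96,0.49,-0.8],[0,0,-0.5,5.9,1.96,0.49,-0.8],[0,0,-0.5,5.9,1.96,0.49,-0.8]]'; python3 -m creep '[[0,0,0,0.9,0.3,0,-0.8],[0,0,0,0.9,0.3,0,-0.8],[0,0,0,0.9,0.3,0,-0.8]]';python3 -c "
from m import *
go([560,113.2,180],-9.3);st()
go([560,113.2,114],-9.3)
T,S=grab('top'),grab('scene')
for k,v in caps(T,S).items():print(k,v[0].round(1),v[1])
"
```

```text
clock: 1.7
tcp_pos: [529.1, 60.7, 255.2]
eef_rot: [2.394, 2.031, 0.002]
force: [0.8, -1.8, -0.1]
opening: 76.8
clock: 2.08
tcp_pos: [555.4, 110.9, 255.0]
eef_rot: [2.394, 2.031, -0.0]
force: [-0.0, -0.0, -0.0]
opening: 77.1
rows [ 0.02  0.02 -0.01] [0.052 0.068 1.25 ] clock 2.08
2.08 tcp [555.4 110.9 255. ] yawY -9.36 tilt [ 0.0014 -0.0017] F [-0. -0. -0.] op 77.1
rows [ 0.02  0.02 -0.01] [0.054 0.066 2.35 ] clock 2.08
blue364 [ 604.8 -200.    90.6] [0.6, 0.6]
blue230 [558.5 110.5  93.6] [0.3, 0.3]
```

```bash
python3 -m creep '[[0,0,0,0.05,0.07,0.6,-0.8],[0,0,0,0.05,0.07,1.3,-0.8],[0,0,0,0.05,0.07,1.75,-0.8],[0,0,0,0.05,0.07,1.75,-0.8]]';python3 -c "
from m import *
go([560,113.2,114],-9.3);st()
T,S=grab('top'),grab('scene')
a=cv2.resize(T['pixels'][165:285,130:280],None,fx=2.6,fy=2.6,interpolation=2);b=cv2.resize(S['pixels'][200:320,270:420],None,fx=2.6,fy=2.6,interpolation=2)
cv2.imwrite('pics/c2.png',np.hstack([a,b]))
"
```

```text
clock: 2.68
tcp_pos: [557.9, 110.3, 148.1]
eef_rot: [-2.399, -2.027, 0.006]
force: [-0.6, 0.0, 0.2]
opening: 76.9
rows [-0.03  0.03 -0.06] [0.055 0.028 0.567] clock 2.67
2.67 tcp [557.9 110.3 148.1] yawY -9.61 tilt [-0.0034 -0.0021] F [-0.6  0.   0.2] op 76.9
```

View pics/c2.png

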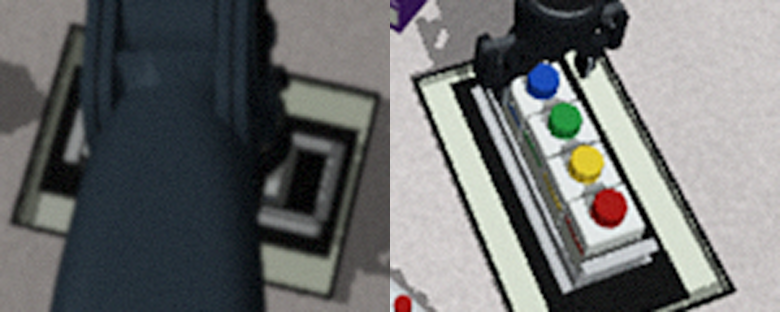

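The crops show the gripper straddling the blue twin, with a finger on each side across the row and blue at crop (543,82). The green, yellow and red bottles are untouched. Now I lower and grip.

```bash
python3 -m creep '[[0,0,0,0.05,0.03,0.35,-0.8],[0,0,0,0.05,0.03,0.57,-0.8],[0,0,0,0.05,0.03,0.57,-0.8]]'; python3 -m creep '[[0,0,0,0.02,0,0,-0.4],[0,0,0,0.02,0,0,-0.2],[0,0,0,0.02,0,0,0],[0,0,0,0.02,0,0,0.3],[0,0,0,0.02,0,0,0.3]]';python3 -c "
from m import *
st()"
```

```text
clock: 3.15
tcp_pos: [562.4, 113.3, 117.4]
eef_rot: [2.397, 2.026, 0.002]
force: [-0.8, -0.7, 0.4]
opening: 76.6
clock: 3.78
tcp_pos: [562.8, 114.7, 118.7]
eef_rot: [2.397, 2.026, 0.003]
force: [-3.1, 0.2, 5.2]
opening: 55.5
3.77 tcp [562.8 114.7 118.7] yawY -9.57 tilt [ 0.0036 -0.0011] F [-3.1  0.2  5.2] op 55.5
```

```bash
python3 -m creep '[[0,0,0,0.03,0,0,0.3],[0,0,0,0.06,0,0,0.3],[0,0,0,0.09,0,0,0.3]]'; python3 -m creep '[[0,0,0,0.03,0,0,0.3],[0,0,0,0.06,0,0,0.3],[0,0,0,0.06,0,0,0.3]]';python3 -c "
from m import *
st()"
```

```text
clock: 4.15
tcp_pos: [563.5, 119.4, 118.7]
eef_rot: [2.396, 2.025, 0.001]
force: [-3.1, -4.2, 3.5]
opening: 55.2
clock: 4.53
tcp_pos: [564.0, 122.2, 118.8]
eef_rot: [2.396, 2.023, -0.002]
force: [-2.1, -4.6, 3.9]
opening: 55.3
4.53 tcp [564.  122.2 118.8] yawY -9.64 tilt [ 0.0026 -0.0051] F [-2.1 -4.6  3.9] op 55.3
```

```bash
python3 -m creep '[[0,0,0,0.03,0,0,0.3],[0,0,0,0.06,0,0,0.3],[0,0,0,0.06,0,0,0.3]]'; python3 -m creep '[[0,0,0,0.03,0,0,0.3],[0,0,0,0.06,0,0,0.3],[0,0,0,0.06,0,0,0.3]]';python3 -c "
from m import *
st()
S=grab('scene')
cv2.imwrite('pics/c3.png',cv2.resize(S['pixels'][200:320,270:420],None,fx=4,fy=4,interpolation=2))
"
```

```text
clock: 4.9
tcp_pos: [564.4, 125.0, 118.7]
eef_rot: [2.396, 2.022, -0.005]
force: [-3.0, -4.7, 3.3]
opening: 55.4
clock: 5.28
tcp_pos: [564.8, 127.3, 118.8]
eef_rot: [2.395, 2.019, -0.009]
force: [-3.5, -6.7, 3.9]
opening: 55.1
5.28 tcp [564.8 127.3 118.8] yawY -9.72 tilt [ 0.0013 -0.0105] F [-3.5 -6.7  3.9] op 55.1
```

View pics/c3.png

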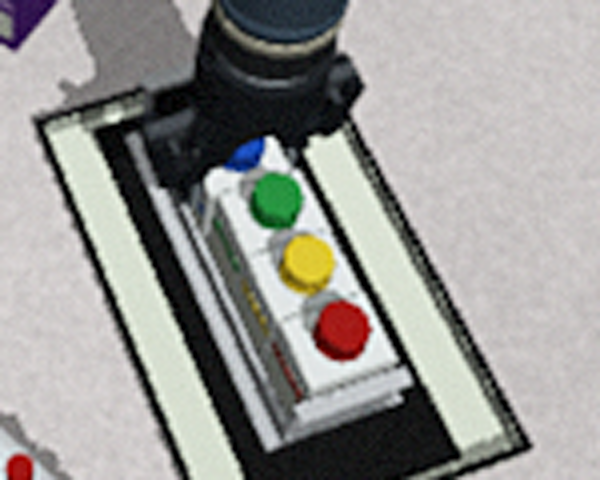

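The row has closed up and moves as one train, with no visible gaps. Red at crop (342,330) is near the end plate at (355,395). The force is 5–7 N, so I continue in small steps until it rises.

```bash
for i in 1; do python3 -m creep '[[0,0,0,0.03,0,0,0.3],[0,0,0,0.05,0,0,0.3],[0,0,0,0.05,0,0,0.3]]'; done; python3 -m creep '[[0,0,0,0.03,0,0,0.3],[0,0,0,0.05,0,0,0.3],[0,0,0,0.05,0,0,0.3]]';python3 -c "
from m import *
st()"
```

```text
clock: 5.7
tcp_pos: [564.9, 127.7, 118.9]
eef_rot: [2.393, 2.016, -0.017]
force: [-4.4, -11.1, 4.7]
opening: 55.3
clock: 6.08
tcp_pos: [565.0, 127.9, 119.0]
eef_rot: [2.391, 2.011, -0.025]
force: [-4.9, -9.9, 4.8]
opening: 55.5
6.08 tcp [565.  127.9 119. ] yawY -9.86 tilt [-0.0016 -0.0233] F [-4.9 -9.9  4.8] op 55.5
```

```bash
python3 -c "
from m import *
go([564.8,126.7,119],-9.6)"
```

```text
rows [ 0.03  0.27 -0.05] [-0.021  0.001 -0.   ] clock 6.08
```

```bash
python3 -m creep '[[0,0.25,0,-0.02,0,0,0.3],[0,0.25,0,-0.02,0,0,0.3],[0,0.25,0,-0.02,0,0,0.3]]'; python3 -c "
from m import *
st()"; python3 -m creep '[[0,0,0,0,0,0,0],[0,0,0,0,0,0,-0.4],[0,0,0,0,0,0,-0.7],[0,0,0,0,0,0,-0.8],[0,0,0,0,0,0,-0.8]]';python3 -c "
from m import *
st()"
```

```text
clock: 6.45
tcp_pos: [564.7, 126.6, 118.7]
eef_rot: [2.402, 2.02, -0.0]
force: [-2.0, -4.5, 1.1]
opening: 54.9
6.45 tcp [564.7 126.6 118.7] yawY -9.85 tilt [ 0.0019 -0.0026] F [-2.  -4.5  1.1] op 54.9
clock: 7.08
tcp_pos: [564.8, 126.9, 118.7]
eef_rot: [2.402, 2.021, 0.0]
force: [-0.4, -0.3, -0.2]
opening: 76.5
7.08 tcp [564.8 126.9 118.7] yawY -9.84 tilt [ 0.0021 -0.0022] F [-0.4 -0.3 -0.2] op 76.5
```

```bash
python3 -m creep '[[0,0,0,0,0,-0.8,-0.8],[0,0,0,0,0,-1.8,-0.8],[0,0,0,0,0,-2.2,-0.8]]';python3 -c "
from m import *
st();go([604.5,-200.3,225],-33.5)"
```

```text
clock: 7.45
tcp_pos: [566.1, 127.4, 255.7]
eef_rot: [2.398, 2.018, 0.011]
force: [-0.0, 0.0, -0.6]
opening: 76.8
7.45 tcp [566.1 127.4 255.7] yawY -9.84 tilt [ 0.0096 -0.001 ] F [-0.   0.  -0.6] op 76.8
rows [ 0.11 -0.03  4.73] [-5.272  1.559  0.524] clock 7.45
```

```bash
python3 -m creep '[[0.1,0,4.7,-5.27,1.56,0.52,-0.8],[0.1,0,4.7,-5.27,1.56,0.52,-0.8],[0.1,0,4.7,-5.27,1.56,0.52,-0.8],[0.1,0,4.7,-5.27,1.56,0.52,-0.8],[0.1,0,4.7,-5.27,1.56,0.52,-0.8]]';python3 -c "
from m import *
st();go([604.5,-200.3,225],-33.5);go([604.5,-200.3,150],-33.5)
T,S=grab('top'),grab('scene')
for k,v in caps(T,S).items():print(k,v[0].round(1),v[1])
a=cv2.resize(T['pixels'][180:270,140:270],None,fx=6,fy=6,interpolation=2);cv2.imwrite('pics/c4.png',a)
"
```

```text
clock: 8.07
tcp_pos: [602.6, -184.0, 226.6]
eef_rot: [-2.765, -1.491, -0.005]
force: [1.0, 0.5, -0.8]
opening: 76.9
8.07 tcp [ 602.6 -184.   226.6] yawY -33.34 tilt [0.0025 0.0023] F [ 1.   0.5 -0.8] op 76.9
rows [ 0.01 -0.04  0.03] [-0.209  0.176  0.027] clock 8.07
rows [ 0.01 -0.04  0.03] [-0.213  0.175  1.276] clock 8.07
blue224 [564.4 124.8  98.7] [1.0, 1.0]
red168 [581.6 256.   99.2] [1.0, 1.0]
yellow187 [575.4 212.5  98.7] [1.1, 1.1]
green205 [567.3 169.   98.6] [1.0, 1.0]
```

View pics/c4.png

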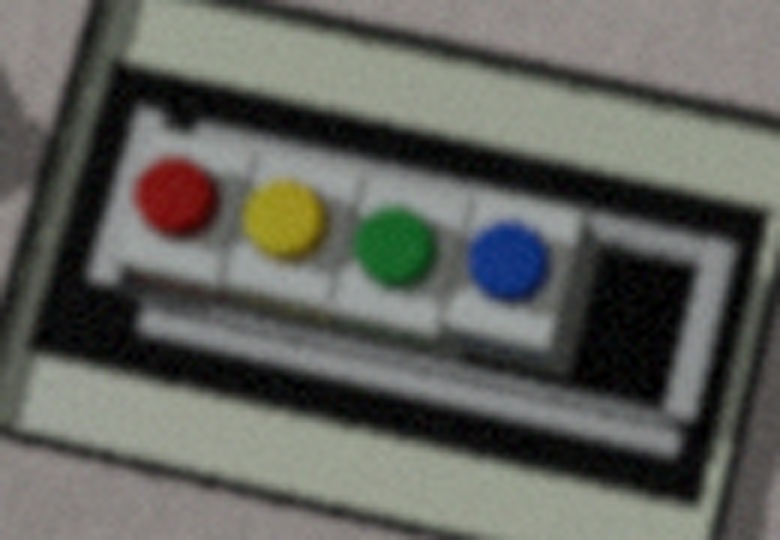

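The row has closed up: cap span is 132.3 mm against 132 for four touching bottles. The free gap is at the −y end, between the twin's face (crop ~(570,280)) and the end plate (crop ~(685,330)). I check its width and go down onto the stray.

```bash
python3 - <<'E'
from m import *
T=grab("top");t=np.array([.1616,.9869]);n=np.array([.9869,-.1616]);c=np.array([568.6,180.5])
for nm,z,ps in(("plate inner",66,[(698,262),(670,402)]),("plate outer",66,[(735,245),(692,418)]),("twin edge",84,[(583,215),(555,345)]),("twin bottom-ish",66,[(598,240)]),("farplate outer",66,[(137,108),(92,280)])):
    for p in ps:
        w=onz(T,p[0]/6+140-.4,p[1]/6+180-.4,z)[:2]-c;print(nm,p,(w@t).round(1),(w@n).round(1))
E
python3 -m creep '[[0,0,0,-0.21,0.175,0,-0.8],[0,0,0,-0.21,0.175,0.5,-0.8],[0,0,0,-0.21,0.175,1.0,-0.8],[0,0,0,-0.21,0.175,1.1,-0.8],[0,0,0,-0.21,0.175,1.1,-0.8]]'; python3 -c "
from m import *
st();go([604.5,-200.3,112],-33.5)
S=grab('scene');cv2.imwrite('pics/c5.png',cv2.resize(S['pixels'][110:210,200:325],None,fx=4,fy=4,interpolation=2))
"
```

```text
plate inner (698, 262) -123.7 26.0
plate inner (670, 402) -126.2 -31.0
plate outer (735, 245) -136.5 36.0
plate outer (692, 418) -136.1 -35.2
twin edge (583, 215) -76.9 31.0
twin edge (555, 345) -78.9 -21.4
twin bottom-ish (598, 240) -82.7 25.7
farplate outer (137, 108) 111.8 36.4
farplate outer (92, 280) 109.5 -35.3
clock: 8.85
tcp_pos: [603.9, -201.0, 159.7]
eef_rot: [-2.767, -1.484, -0.002]
force: [0.1, 0.2, 1.4]
opening: 76.8
8.85 tcp [ 603.9 -201.   159.7] yawY -33.58 tilt [0.0003 0.0026] F [0.1 0.2 1.4] op 76.8
rows [-0.01 -0.03 -0.02] [0.013 0.003 0.795] clock 8.85
```

View pics/c5.png

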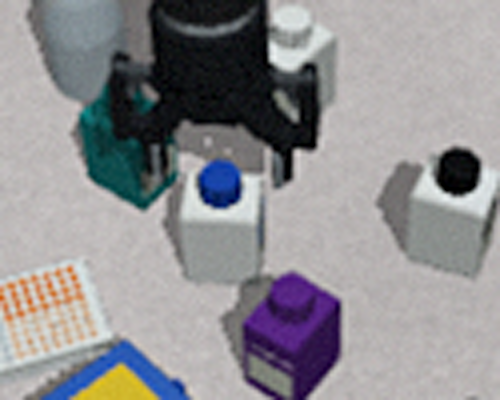

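The gripper straddles the blue-capped stray at crop (220,185), across its 56 mm side. The left finger only overlaps the turquoise bottle in perspective: it stands about 78 mm away. Now I lower, grip and lift.

```bash
python3 -m creep '[[0,0,0,0.01,0,0.4,-0.8],[0,0,0,0.01,0,0.8,-0.8],[0,0,0,0.01,0,0.8,-0.8]]'; python3 -m creep '[[0,0,0,0,0,0,-0.4],[0,0,0,0,0,0,-0.2],[0,0,0,0,0,0,0],[0,0,0,0,0,0,0.3],[0,0,0,0,0,0,0.3]]'; python3 -c "
from m import *
st();T,S=grab('top'),grab('scene')
print([b for b in blobs(S,'blue',amin=60) if b[1][4]<400])
t=np.array([.551,.834])
"; python3 -m creep '[[0,0,0,0,0,-0.5,0.3],[0,0,0,0,0,-1.4,0.3],[0,0,0,0,0,-2.3,0.3],[0,0,0,0,0,-2.3,0.3]]'; python3 -c "
from m import *
st();go([554,81,240],-9.3)
S=grab('scene')
print([b for b in blobs(S,'blue',amin=60) if b[1][4]<400])"
```

```text
clock: 9.28
tcp_pos: [604.3, -200.3, 112.1]
eef_rot: [-2.766, -1.484, -0.002]
force: [-0.2, 0.6, -0.4]
opening: 76.9
clock: 9.9
tcp_pos: [605.6, -200.8, 114.6]
eef_rot: [2.767, 1.485, 0.007]
force: [0.9, 0.1, 5.0]
opening: 55.1
9.9 tcp [ 605.6 -200.8  114.6] yawY -33.57 tilt [0.0042 0.001 ] F [0.9 0.1 5. ] op 55.1
[([254.3, 156.6], [249, 153, 11, 9, 83]), ([329.3, 235.0], [324, 228, 12, 15, 140])]
clock: 10.5
tcp_pos: [607.2, -202.0, 259.5]
eef_rot: [2.759, 1.48, 0.018]
force: [0.4, 0.9, -1.7]
opening: 55.1
10.5 tcp [ 607.2 -202.   259.5] yawY -33.57 tilt [ 0.0149 -0.004 ] F [ 0.4  0.9 -1.7] op 55.1
rows [ 0.18 -0.02 -4.85] [ 3.438 -3.352  0.294] clock 10.5
[([250.4, 118.3], [245, 113, 12, 12, 122]), ([329.3, 235.0], [324, 228, 12, 15, 142])]
```

```bash
python3 -m creep '[[0.2,0,-4.85,3.44,-3.35,0.2,0.3],[0.2,0,-4.85,3.44,-3.35,0.2,0.3],[0.2,0,-4.85,3.44,-3.35,0.2,0.3],[0.2,0,-4.85,3.44,-3.35,0.2,0.3],[0.2,0,-4.85,3.44,-3.35,0.2,0.3]]';  python3 -c "
from m import *
st();go([553.7,80.3,220],-9.3)"
```

```text
clock: 11.18
tcp_pos: [550.7, 84.3, 239.9]
eef_rot: [-2.383, -2.029, 0.009]
force: [0.4, 0.4, -0.9]
opening: 55.1
11.18 tcp [550.7  84.3 239.9] yawY -9.18 tilt [-0.0118  0.0051] F [ 0.4  0.4 -0.9] op 55.1
rows [-0.14 -0.04  0.02] [-0.059  0.064  0.33 ] clock 11.18
```

```bash
python3 -m creep '[[-0.14,0,0,-0.06,0.06,0.15,0.3],[-0.14,0,0,-0.06,0.06,0.4,0.3],[-0.14,0,0,-0.06,0.06,0.4,0.3],[-0.14,0,0,-0.06,0.06,0.4,0.3]]';  python3 -c "
from m import *
st();go([553.7,80.3,205],-9.3)
T,S=grab('top'),grab('scene')
B=[b for b in blobs(S,'blue',amin=40) if b[1][4]<400];print(B)
cv2.imwrite('pics/c6.png',np.hstack([cv2.resize(S['pixels'][160:310,270:400],None,fx=3,fy=3,interpolation=2),cv2.resize(T['pixels'][165:315,130:265],None,fx=3,fy=3,interpolation=2)]))"
```

```text
clock: 11.68
tcp_pos: [553.4, 79.2, 215.2]
eef_rot: [-2.392, -2.032, -0.002]
force: [0.2, 0.0, -1.2]
opening: 54.9
11.68 tcp [553.4  79.2 215.2] yawY -9.29 tilt [-0.0009  0.0031] F [ 0.2  0.  -1.2] op 54.9
rows [-0.02 -0.03  0.  ] [0.019 0.002 0.17 ] clock 11.68
[([328.3, 200.3], [322, 195, 12, 11, 92]), ([329.3, 235.0], [324, 228, 12, 15, 141])]
```

View pics/c6.png

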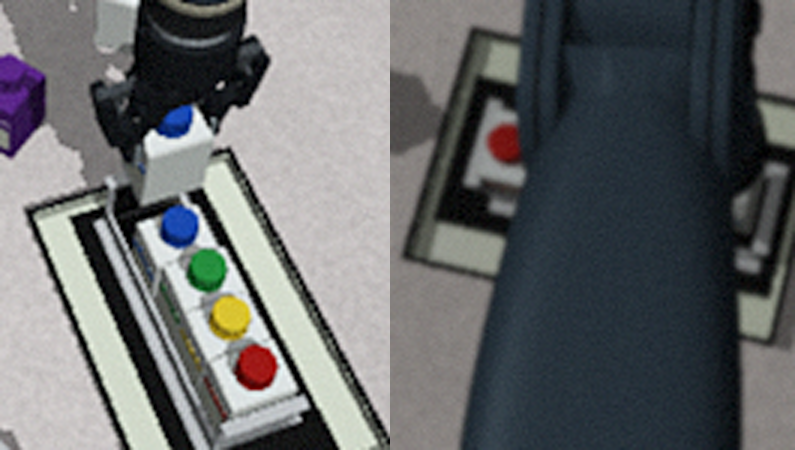

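The scene crop shows the stray hanging upright in the jaws over the −y end gap, its cap at crop (177,122). The twin is right in front of it at (180,227), and the row is undisturbed. I compare the stray with the twin in the same picture to get the relative offset.

```bash
cat > rel.py <<'E'
from m import *
def capbottom(D,col,box):
    im=cv2.GaussianBlur(cv2.resize(D["pixels"],None,fx=6,fy=6,interpolation=cv2.INTER_CUBIC),(0,0),2)
    bl=blobs({"pixels":im},col,amin=1000)
    b=min(bl,key=lambda b:abs(b[0][0]/6-box[0])+abs(b[0][1]/6-box[1]))[1]
    return np.array([(b[0]+b[2]/2-3)/6,(b[1]+b[3]-3)/6]),b[2]/6
def rel(under):
    S=grab("scene");R=[];tz=87
    for c,X in(("blue",(564.4,124.8)),("green",(567.3,169.)),("yellow",(575.4,212.5)),("red",(581.6,256.))):
        p,w=capbottom(S,c,proj(S,[*X,98]));R.append((p-proj(S,[*X,tz]),w));
        print(c,"delta",R[-1][0].round(2),"w",round(w,2))
    tcp=__import__("plant").env.observe()["tcp_pos"]
    p,w=capbottom(S,"blue",proj(S,[tcp[0],tcp[1],under+92]));d=R[0][0]*w/R[0][1]
    W=onz(S,*(p-d),under+81)[:2];r=W-[564.4,124.8];print("stray",p.round(1),w,"pos",W.round(1),"along rel twin",(r@[.1616,.9869]).round(1),"across",(r@[.9869,-.1616]).round(1),"want along -45.8 across ~-3")
E
python3 -c "
from rel import *
rel(215.2-114.6);st()"
```

```text
blue delta [0.13 4.72] w 12.33
green delta [0.3  4.91] w 13.17
yellow delta [0.26 5.13] w 13.5
red delta [0.39 5.05] w 14.0
stray [327.5 205.5] 12.333333333333334 pos [552.4  79.6] along rel twin -46.5 across -4.5 want along -45.8 across ~-3
11.82 tcp [553.9  79.6 216.5] yawY -9.25 tilt [0.0014 0.0032] F [ 0.5 -0.7 -1.1] op 54.8
```

```bash
python3 -m creep '[[0,0,0,0.01,0,0.1,0.3],[0,0,0,0.01,0,0.2,0.3],[0,0,0,0.01,0,0.2,0.3]]';  python3 -c "
from rel import *
st();rel(__import__('plant').env.observe()['tcp_pos'][2]-114.6);st()"
```

```text
clock: 12.2
tcp_pos: [553.5, 80.3, 203.4]
eef_rot: [-2.391, -2.033, -0.003]
force: [-0.2, -0.5, -1.7]
opening: 55.2
12.2 tcp [553.5  80.3 203.4] yawY -9.25 tilt [-0.0004  0.0032] F [-0.2 -0.5 -1.7] op 55.2
blue delta [0.13 4.72] w 12.33
green delta [0.22 4.91] w 13.0
yellow delta [0.26 5.13] w 13.5
red delta [0.39 5.05] w 14.0
stray [327.4 208.5] 12.166666666666666 pos [551.9  80.7] along rel twin -45.5 across -5.3 want along -45.8 across ~-3
12.25 tcp [553.7  80.3 203.8] yawY -9.24 tilt [0.0002 0.0032] F [-0.5 -0.4 -0.7] op 55.2
```

```bash
python3 -m creep '[[0,0,0,0,0,0.06,0.3],[0,0,0,0,0,0.12,0.3],[0,0,0,0,0,0.12,0.3]]'; python3 -m creep '[[0,0,0,0,0,0.05,0.3],[0,0,0,0,0,0.1,0.3],[0,0,0,0,0,0.1,0.3]]'; python3 -c "
from m import *
st()"
```

```text
clock: 12.62
tcp_pos: [553.4, 80.3, 196.1]
eef_rot: [-2.391, -2.033, -0.002]
force: [0.4, 0.1, -1.3]
opening: 55.1
clock: 13.0
tcp_pos: [553.1, 80.3, 189.6]
eef_rot: [-2.391, -2.033, -0.001]
force: [-0.7, 0.3, -0.8]
opening: 55.4
13.0 tcp [553.1  80.3 189.6] yawY -9.25 tilt [-0.0016  0.0031] F [-0.7  0.3 -0.8] op 55.4
```

```bash
python3 -m creep '[[0,0,0,0,0,0.05,0.3],[0,0,0,0,0,0.1,0.3],[0,0,0,0,0,0.1,0.3]]'; python3 -m creep '[[0,0,0,0,0,0.05,0.3],[0,0,0,0,0,0.1,0.3],[0,0,0,0,0,0.1,0.3]]'; python3 -m creep '[[0,0,0,0,0,0.05,0.3],[0,0,0,0,0,0.1,0.3],[0,0,0,0,0,0.1,0.3]]';python3 -c "
from m import *
st()"
```

```text
clock: 13.38
tcp_pos: [552.9, 80.4, 183.1]
eef_rot: [-2.39, -2.033, -0.0]
force: [-0.2, 1.5, -1.7]
opening: 55.2
clock: 13.75
tcp_pos: [552.6, 80.4, 176.6]
eef_rot: [-2.39, -2.032, 0.001]
force: [-1.1, -0.2, -1.3]
opening: 54.7
clock: 14.12
tcp_pos: [552.3, 80.4, 170.2]
eef_rot: [-2.389, -2.032, 0.002]
force: [0.1, 0.7, -1.5]
opening: 55.0
14.12 tcp [552.3  80.4 170.2] yawY -9.24 tilt [-0.0041  0.0031] F [ 0.1  0.7 -1.5] op 55.0
```

```bash
python3 -m creep '[[-0.05,0,0,0,0.01,0.08,0.3],[-0.05,-0.03,0,0,0.02,0.16,0.3],[-0.05,-0.03,0,0,0.02,0.24,0.3],[-0.05,-0.03,0,0,0.02,0.24,0.3]]'; python3 -m creep '[[0,0,0,0,0.01,0.08,0.3],[0,0,0,0,0.01,0.16,0.3],[0,0,0,0,0.01,0.2,0.3],[0,0,0,0,0.01,0.2,0.3]]';python3 -c "
from m import *
st();go([553.3,80.4,121],-9.3)"
```

```text
clock: 14.62
tcp_pos: [552.9, 80.3, 154.9]
eef_rot: [-2.392, -2.035, 0.002]
force: [0.2, 1.0, -1.1]
opening: 55.3
clock: 15.12
tcp_pos: [553.3, 80.1, 142.5]
eef_rot: [-2.392, -2.034, 0.003]
force: [0.4, 0.4, -0.9]
opening: 55.2
15.12 tcp [553.3  80.1 142.5] yawY -9.24 tilt [-0.0025 -0.0003] F [ 0.4  0.4 -0.9] op 55.2
rows [-0.03  0.01  0.01] [0.005 0.001 0.358] clock 15.12
```

```bash
python3 -m creep '[[-0.03,0,0,0,0,0.06,0.3],[-0.03,0,0,0,0,0.12,0.3],[-0.03,0,0,0,0,0.18,0.3],[-0.03,0,0,0,0,0.18,0.3]]';  python3 -m creep '[[0,0,0,0,0,0.05,0.3],[0,0,0,0,0,0.1,0.3],[0,0,0,0,0,0.12,0.3],[0,0,0,0,0,0.12,0.3]]';python3 -c "
from m import *
st()"
```

```text
clock: 15.62
tcp_pos: [552.9, 80.1, 131.1]
eef_rot: [-2.393, -2.035, 0.002]
force: [-0.0, -0.5, -1.1]
opening: 55.0
clock: 16.12
tcp_pos: [552.8, 80.1, 123.7]
eef_rot: [-2.393, -2.035, 0.002]
force: [-0.1, 0.5, -1.4]
opening: 55.3
16.12 tcp [552.8  80.1 123.7] yawY -9.24 tilt [-0.0013 -0.0007] F [-0.1  0.5 -1.4] op 55.3
```

```bash
python3 -m creep '[[0,0,0,0,0,0.03,0.3],[0,0,0,0,0,0.05,0.3],[0,0,0,0,0,0.05,0.3]]';  python3 -m creep '[[0,0,0,0,0,0.02,0.3],[0,0,0,0,0,0.03,0.3],[0,0,0,0,0,0.03,0.3]]';python3 -c "
from m import *
st()"
```

```text
clock: 16.5
tcp_pos: [552.8, 80.1, 120.7]
eef_rot: [-2.393, -2.035, 0.002]
force: [0.7, -0.3, -0.9]
opening: 55.2
clock: 16.88
tcp_pos: [552.8, 80.1, 120.6]
eef_rot: [2.393, 2.035, -0.002]
force: [-3.3, -0.6, 6.7]
opening: 55.2
16.88 tcp [552.8  80.1 120.6] yawY -9.24 tilt [-0.0006 -0.0008] F [-3.3 -0.6  6.7] op 55.2
```

Floor contact came at TCP z 120.6, which puts the underside at 6.0 mm, on the mat. I release and lift straight up.

```bash
python3 -m creep '[[0,0,0,0,0,0,0.1],[0,0,0,0,0,0,-0.1],[0,0,0,0,0,0,-0.4],[0,0,0,0,0,0,-0.8],[0,0,0,0,0,0,-0.8]]';  python3 -m creep '[[0,0,0,0,0,-0.2,-0.8],[0,0,0,0,0,-0.8,-0.8],[0,0,0,0,0,-1.7,-0.8],[0,0,0,0,0,-2.5,-0.8]]';python3 -c "
from m import *
st();go([400,-150,280],-40)"
```

```text
clock: 17.5
tcp_pos: [552.8, 80.1, 120.5]
eef_rot: [2.393, 2.035, -0.002]
force: [0.1, -0.3, 0.8]
opening: 76.7
clock: 18.0
tcp_pos: [553.0, 80.2, 273.4]
eef_rot: [2.392, 2.034, 0.001]
force: [0.6, 0.5, 0.2]
opening: 77.1
18.0 tcp [553.   80.2 273.4] yawY -9.24 tilt [ 0.0012 -0.0008] F [0.6 0.5 0.2] op 77.1
rows [0.02 0.   6.15] [-4.197 -1.9   -0.11 ] clock 18.0
```

```bash
python3 -m creep '[[0,0,3,-4.2,-1.9,-0.1,-0.8],[0,0,3,-4.2,-1.9,-0.1,-0.8],[0,0,3,-4.2,-1.9,-0.1,-0.8],[0,0,3,-4.2,-1.9,-0.1,-0.8],[0,0,3,-4.2,-1.9,-0.1,-0.8]]';python3 -c "
from m import *
st();T,S=grab('top'),grab('scene')
for k,v in caps(T,S).items():
    w=v[0][:2]-[568.6,180.5];print(k,v[0].round(1),v[1],'along',(w@[.1616,.9869]).round(1),'across',(w@[.9869,-.1616]).round(1))
cv2.imwrite('pics/c7.png',np.hstack([cv2.resize(S['pixels'][110:310,200:420],None,fx=1.8,fy=1.8,interpolation=2),cv2.resize(T['pixels'][150:350,130:350],None,fx=1.8,fy=1.8,interpolation=2)]))"
```

```text
clock: 18.62
tcp_pos: [398.4, -152.3, 280.8]
eef_rot: [2.638, 1.699, 0.002]
force: [0.2, 0.9, -0.0]
opening: 77.0
18.62 tcp [ 398.4 -152.3  280.8] yawY -24.42 tilt [ 0.0029 -0.0025] F [ 0.2  0.9 -0. ] op 77.0
blue224 [564.7 125.   98.6] [0.7, 0.7] along -55.4 across 5.1
blue243 [552.7  79.9  98.1] [0.8, 0.8] along -101.9 across 0.6
red168 [581.7 256.2  99.7] [0.9, 0.9] along 76.8 across 0.7
yellow186 [575.6 212.7  99.9] [1.2, 1.2] along 32.9 across 1.8
green205 [567.3 168.9  98.4] [1.0, 1.0] along -11.7 across 0.6
```

View pics/c7.png

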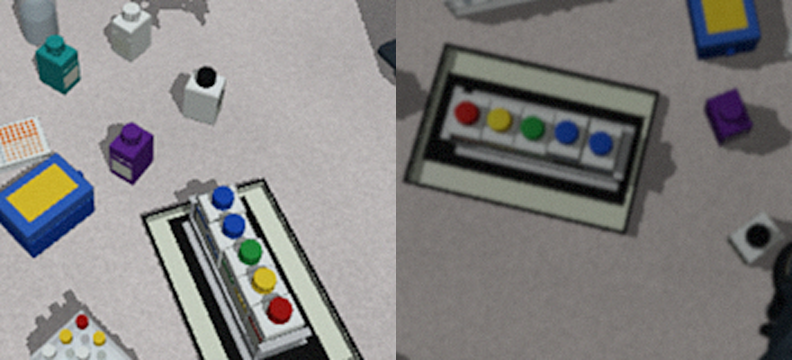

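All five bottles stand in the rack, with the stray next to the twin and its cap as high as the others (98.1 against 98.4–99.9 mm). The other bench items look unmoved, so I hand in.

```bash
python3 -c "
from plant import env
print(env.job_done())"
```

```text
the job is handed in; nothing more can be done
None
```

The stray blue-capped bottle is in the rack, right beside the blue twin at the −y end. I handed the job in at about 19 s, and no verdict was reported.

- **Row:** I gripped the twin and slid the whole row about 12 mm towards the +y end plate. This took 5–7 N; I stopped when the force rose to about 12 N, with the row closed up. No bottle was lifted out.
- **Stray:** I lowered it into the 48 mm gap in small steps. There was no contact force until it met the floor, at a calculated underside height of 6.0 mm, which is the mat's top.
- **Last checks:** The stray stands upright 46.5 mm along the row from the twin. Its cap is at 98.1 mm, against 98.4–99.9 mm for the others. The row bottles stayed within about 0.3 mm during the insertion. In the last picture the nearby items (white, black, purple and turquoise bottles, tip box) looked unmoved, by eye only. The well plate and wash bottle were only partly in view.
- **What disagreed:**
  - The two views differed by about 1 mm when measuring the caps.
  - Across the row, the camera put the hanging stray 1.5–2 mm off the arm's reading, within the 4 mm of play.
  - The twin ended about 2.5 mm farther across the rack than it started, close to one side rail.

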